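# Fit the ring rod into the spring-plunger stand

### The arm

A 6-joint arm with a two-finger parallel gripper is mounted at the origin on the work surface. World frame = base frame: x ahead of the robot, y to its left, z up, the work surface at z = 0. Lengths are in mm, angles in degrees, forces in N, time in s.
With the tool pointing down it reaches from about 350 to 850 mm from the base axis. Payload 8.1 kg.
Tool frame: the origin (TCP) lies at the very end of the fingers, on their centre line; the grasp point (between the pads) lies 19 mm behind it (tcp_to_grasp is the distance from the TCP to the grasp point, in mm); z points along the fingers, x is the direction in which the jaws open and shut, and the axes are right-handed (so a half turn about z gives the same grasp; the last joint's range is limited). The gripper opens to 85 mm and grips with 20 to 120 N. Pads are 22 mm wide; open, the fingers measure 114 mm over their backs; the gripper's body (76 mm by 85 mm) begins 54 mm behind the grasp point. The pads swing forward as they close: fully open they stand 13 mm farther back than shut.
Start: joints at [-74.507, 7.471, 85.268, -0, 87.261, -4.893], TCP at [209.024, -562.418, 231.292] pointing down, gripper open.
Joint ranges: [-169.43, 169.43], [-51.17, 129.36], [1.28, 143.12], [-76.62, 256.62], [0, 156.53], [-152.29, 152.29]. Speed limits (degrees/s): [136.94, 136.94, 159.86, 180, 180, 180].

### API

Orientations are given as [roll, pitch, yaw] about the fixed x, y, z axes, in that order (R = Rz(yaw) Ry(pitch) Rx(roll)).
In Python, from bench import * gives the robot as it stands. The module is installed in compiled form; this text tells all that it offers.
- The arm moves only by the tool apply_moves, never from a script. Its argument "targets" is text: rows parted by semicolons, each of 7 numbers parted by spaces: the turn, a rotation vector about the tool's x, y, z in rad, then the shift along the tool's x, y, z in cm, then the finger opening in cm, from 0 to 8.54. A call has exactly 5 rows; each row is the pose to reach, as a shift and turn from the pose commanded when the call began, along the tool's axes at that moment; what a row does not reach only later rows make up. A row lasts 1/10 s, in which the tool goes at most 50 mm and 8.59 degrees, less where a joint would pass 70% of its speed; a pose out of reach is approached as far as the arm can. A call with a gripper value outside its range is refused whole. The fingers move at their own pace and stop on an object; "force" is the grip in N (left out, the last holds). Time passes only in rows, so rows that repeat a pose let the fingers close, or fill a call up. It gives the time, the measured TCP pose, the force and the opening at its end, in the units of the state.
- sense(): the state, without advancing time (a new reading comes with each control period).
- snapshot(name): name is "scene" or "side" or "wrist"; returns the picture (420x560x3 uint8, red, green, blue); there is no depth.
- camera_model(name): a dict with "fx", "fy", "cx", "cy" (pixels), "k1" (the pictures are not rectified: a ray, as slopes to the right and down, at radius r is drawn at 1 + k1 r^2 times it, then the intrinsics apply), "position" and "attitude" of the camera in the world; the wrist camera has in their place "T_tool_cam" (4x4, takes a point from camera to tool coordinates, whose origin is the TCP and whose axes are the tool frame's). Camera axes: x right, y up, looking along -z (the intrinsics and any distortion apply to the point x, -y, -z); pixel columns grow to the right and rows downward; lengths in mm; the calibration is good to about 2 mm. A picture is of the moment at which its call begins: read the wrist's pose just before it. camera_model takes no time and is no camera call.
- hand_in(): hands the job in, once; it reports no verdict.
Trained networks look in the newest picture that a camera, given by its name, has taken for a name from the list of things; names that differ only in an ending like _2 or _b are one class to them, and where a whole thing is asked for, a point or a joint stands for the part that bears it (a point fixed in the world has none). Each returns a list of dicts, best first, with "confidence" (0 to 1); they miss things now and then, are a little off and sometimes report something else, mostly with a low value. They report only what shows in the picture. A call takes as long as a camera call. They do not tell look-alikes from the thing itself.
- recognise(camera, query): "at" ([row, column] in pixels, amid what is visible of it).
- place_of(camera, query): "at" ([row, column] in pixels: a listed point, or the origin of a listed thing).
The state is a dict: "time": time; "joint_pos": joint angles; "qd": joint speeds; "joint_efforts": joint torques, N m; "tool_pos": TCP position; "tcp_rot": TCP orientation; "ft_force": force on the tool from outside, world axes, zero at the start; "wrist_torque": the same for the moment, N m; "finger_gap": finger opening in mm.
Only numpy, scipy, OpenCV 4.12 (cv2) and the standard library are available. Lean on these libraries where they do the work, as an engineer would, in place of code of your own. Each camera call takes 0.05 s, during which the arm holds its last target. There are 200 camera calls.

### The job

Draw the rod with the ring out of the white rack and slide it, foot first and upright, into the bore of the steel stand with its ring over the round well where the little jar stands. Push it down gently, past the spring plunger, until the plunger has snapped into its groove, press it firmly but gently home on the stop inside, then let go. Do not force it, and leave the other things as they are.

Things in the scene. Friction and masses are not known exactly. Their poses are not given: they have to be found in the camera images.
- ring_rod: The rod to fit: loose steel rod, 14 mm diameter, 170 mm long, 0.15 to 0.31 kg, upright with play (leaning up to 2 degrees) in a hole of the rack, its foot 8 mm above the table. Origin: centre of its foot; +z up the rod. A hub 22 mm in diameter sits 100 to 114 mm above the foot; an arm from it along the rod's -x carries a level wire ring. Bare rod above it, from 114 to 170 mm, to grip.
- rod_foot (a point): Centre of the underside of the ring rod's foot (the rod's origin). The foot widens from 2 to 14 mm diameter over its lowest 13 mm; a groove 9 mm in diameter runs round the rod from 20 to 28.5 mm above the foot.
- rod_top (a point): Centre of the ring rod's top end, 170 mm above its foot.
- ring_center (a point): Centre of the ring rod's ring (62 mm over all, 50 mm clear), 70 mm from the rod axis along the rod's -x, 107 mm above the foot. With rod and stand at the same yaw the ring is over the well.
- stand: Fixed stand: grey foot plate 155 x 90 x 8 mm (110 mm to its -x of the origin, 45 mm to its +x) with a square steel boss 44 x 44 mm, top 76 mm above the table, with an upright bore. Origin: bore axis, at table height; z up. The side plunger's brass barrel and black knob stand out 25 mm from the boss's +y face.
- bore_mouth (a point): Centre of the bore (15.2 mm in diameter) at the boss's top, 76 mm above the table. In it a stop carries the rod's foot. Stop and plunger form one insert, set to another height each time, not measured: top of the stop 8 to 36 mm above the table, nose of the plunger always 24 mm above the stop. So the rod goes 40 to 68 mm deep.
- well (a point): Centre of the round well (raised rim 49 mm across) on the stand's foot plate, 70 mm from the bore axis along the stand's -x, 8 mm above the table. The jar stands in it.
- plunger (a joint): Push-back of the side plunger, m: 0 bore empty, about 0.0026 riding on the full rod, 0.0007 in the groove. Spring 3.5 N at 0, 6 N at 0.0026. Felt pushing down: 4 to 10 N as the foot's taper drives it back, 2 to 6 N rubbing for 7 mm, a snap that pulls the rod down, 1 to 4 mm later the hard stop: some 12 N there is firm, 25 N too much. Then the rod cannot be pulled out.
- rack: Fixed white plastic block 60 x 170 x 55 mm with three blind holes in a row along its y, at y = -55, 0 and +55 mm, 15.2 mm in diameter and 47 mm deep. Origin: centre of its underside. Any rod may stand in any hole.
- dish_rod: Bystander in the rack: short steel rod, 95 mm high, with a small dish 32 mm across on top. Origin at its foot.
- bar_rod: Bystander in the rack: short steel rod, 94 mm high, with a cross bar 44 mm long on top. Origin at its foot.
- jar: Bystander: clear jar with red lid, 38 mm diameter, 50 mm high, standing in the stand's well. Origin: centre of its underside.
- vial: Bystander: brown vial 28 mm in diameter, 60 mm high, between stand and rack. Origin: centre of its underside.
- sample_pot: Bystander: white pot with red lid, 48 mm diameter, 55 mm high, behind. Origin: centre of its underside.
- reagent: Bystander: brown bottle 52 mm in diameter, 110 mm high, behind. Origin: centre of its underside.
- beaker: Bystander: glass beaker 70 mm in diameter, 90 mm high, behind to the right. Origin: centre of its underside.
- dish: Bystander: shallow clear dish 90 mm across, 18 mm high, at the left. Origin: centre of its underside.
Not all that is in view belongs to the job. What is shaped like the stand but turquoise is not meant.

How it is judged:
By the outcome, as a careful person would: the job done as asked, in the order asked, and still so for the second after the job is handed in, with the robot touching nothing.
It also fails if it takes over 48 s, if anything falls off the work surface, if the arm or the gripper's body presses on something with over 40 N, if the wrist force passes 120 N, or if a joint passes its speed limit or range.

## Working session

There is one attempt and no reset: what is moved stays moved. The work goes in short steps, Python scripts to look and compute and a tool call to move; the robot and the scene stay as the last step left them, time stands still between calls to the robot, and variables do not carry over. Pictures are saved under pics/ and viewed, about 8 in all and at most 12, crops included, and the job is handed in when it is done.

Besides the shell and the picture viewer there is one more tool, called after "Request:" as a command line: name --argument value ..., lists and objects as JSON in quotes. apply_moves: Moves the arm, as the interface text tells. Its arguments: {"type":"object","properties":{"targets":{"type":"string"},"force":{"type":"number"}},"required":["targets"]}

```bash
mkdir -p pics; cat > h.py <<'E'
from bench import *
import numpy as np, cv2
from scipy.spatial.transform import Rotation as R
def rot(a):
    a=np.array(a,float)
    return R.from_euler('xyz',a,degrees=True).as_matrix() if a.size==3 else (a if a.size==9 else R.from_quat(a).as_matrix())
def cam(n,st=None):
    m=camera_model(n)
    if n=='wrist':
        st=st or sense(); T=np.array(m['T_tool_cam']); Rt=rot(st['tcp_rot'])
        return m,Rt@T[:3,:3],Rt@T[:3,3]+np.array(st['tool_pos'])
    return m,rot(m['attitude']),np.array(m['position'],float)
def ray(c,at):
    m,Rc,p=c
    d=np.array([(at[1]-m['cx'])/m['fx'],(at[0]-m['cy'])/m['fy']]);u=d.copy()
    for _ in range(20): u=d/(1+m['k1']*(u@u))
    return p,Rc@np.array([u[0],-u[1],-1])
def atz(c,at,z):
    p,d=ray(c,at); return p+d*(z-p[2])/d[2]
def tri(rs):
    A=np.zeros((3,3));b=np.zeros(3)
    for p,d in rs:
        d=d/np.linalg.norm(d);P=np.eye(3)-np.outer(d,d);A+=P;b+=P@p
    x=np.linalg.solve(A,b)
    return x,[round(float(np.linalg.norm(np.cross(x-p,d/np.linalg.norm(d)))),1) for p,d in rs]
def proj(c,X):
    m,Rc,p=c; q=Rc.T@(np.array(X)-p); u=np.array([q[0],-q[1]])/-q[2]; u=u*(1+m['k1']*(u@u))
    return [m['cy']+m['fy']*u[1],m['cx']+m['fx']*u[0]]
def shot(n,f):
    st=sense(); im=snapshot(n); cv2.imwrite('pics/'+f+'.png',im[:,:,::-1]); return cam(n,st),im
E
python3 - <<'E'
from h import *
print(sense()); 
for n in('scene','side','wrist'): print(n,camera_model(n))
C={}
for n in('scene','side'): C[n],im=shot(n,n+'0')
a=cv2.imread('pics/scene0.png');b=cv2.imread('pics/side0.png')
for n in C:
  for q in('rod_foot','rod_top','ring_center','bore_mouth','well','stand','rack','jar','dish_rod','bar_rod','vial'):
    r=place_of(n,q); print(n,q,[(np.round(x['at'],1).tolist(),round(x['confidence'],2)) for x in r[:3]])
E
```

```text
{'time': 0.0, 'joint_pos': array([-7.45066634e+01,  7.51453459e+00,  8.53306688e+01, -2.53831253e-04,
        8.72593436e+01, -4.89192464e+00]), 'qd': array([-0.00975522,  0.03832818, -0.07292264,  0.01582321, -0.03851311,
        0.03216897]), 'joint_efforts': array([-5.33549228e-04, -5.69390702e+01, -5.00565612e+01, -2.82187411e-04,
        1.46290640e-02, -1.27480976e-05]), 'tool_pos': array([ 208.8829823 , -561.88441415,  230.23707106]), 'tcp_rot': array([-1.79991337e+02,  1.04187720e-01, -6.96147185e+01]), 'ft_force': array([ 0.75697138, -0.42760822,  0.66227553]), 'wrist_torque': array([-0.07983079,  0.00314878, -0.03380449]), 'finger_gap': 85.12478825281539}
scene {'fx': 464.4325072577873, 'fy': 464.4325072577873, 'cx': 275.68851970248886, 'cy': 205.13416492393554, 'k1': -0.10535284178730935, 'position': array([1.35989947e+03, 5.19980673e-01, 1.05136116e+03]), 'attitude': array([40.19497161, -0.48984121, 89.56909249])}
side {'fx': 522.4623417923613, 'fy': 522.4623417923613, 'cx': 286.6278793577517, 'cy': 206.09859131331564, 'k1': -0.05661369133582261, 'position': array([ 202.7
[... 1075 characters left out ...]
 0.53)]
scene dish_rod [([231.8, 327.1], 0.68), ([232.7, 345.9], 0.64), ([287.7, 226.7], 0.5)]
scene bar_rod [([235.6, 345.5], 0.55)]
scene vial [([215.0, 269.4], 0.42)]
side rod_foot [([300.1, 285.5], 0.6)]
side rod_top [([301.1, 286.5], 0.68), ([267.7, 258.0], 0.56)]
side ring_center [([303.0, 286.8], 0.85), ([168.7, 300.5], 0.71)]
side bore_mouth [([188.9, 316.3], 0.82), ([243.7, 362.5], 0.7)]
side well [([264.6, 388.0], 0.86)]
side stand [([266.2, 361.8], 0.83), ([211.8, 318.1], 0.8)]
side rack [([305.8, 263.4], 0.79)]
side jar [([212.3, 341.3], 0.64)]
side dish_rod []
side bar_rod [([303.2, 264.2], 0.62)]
side vial [([254.8, 320.8], 0.72), ([208.5, 342.3], 0.71), ([167.7, 302.2], 0.45)]
```

View pics/scene0.png

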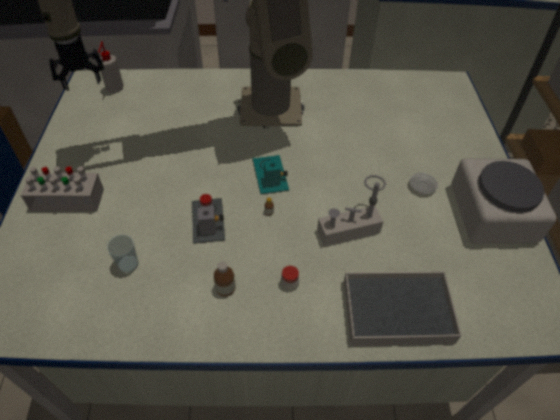

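View pics/side0.png

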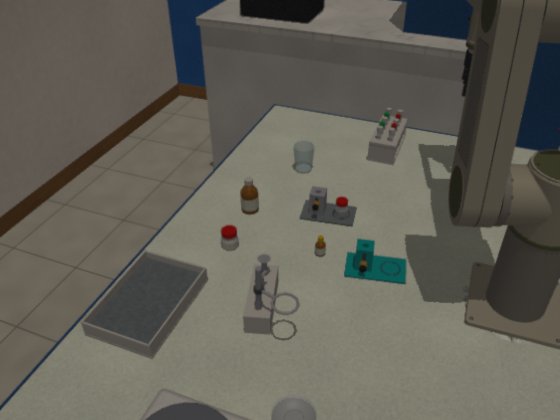

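The scene picture shows the grey stand at about (215,207), the turquoise look-alike at (172,271), the white rack at (225,350) with the ring rod in its right (+y) hole, and the vial at (205,269). In the side picture the rod is at about (285,258), its ring at (303,284), and the bore at (189,317).

```bash
python3 - <<'E'
from h import *
s,d=cam('scene'),cam('side')
print('bore',tri([ray(s,(207,206)),ray(d,(188.9,316.5))]), atz(s,(206,206),76),atz(d,(189,316.5),76))
print('top',tri([ray(s,(183,377)),ray(d,(267.7,258))]),atz(d,(267.7,258),178))
print('ring',atz(s,(182,375),115),atz(d,(303,286),115))
print('jar lid',atz(s,(199,206),58),atz(d,(202,342),58))
a=cv2.imread('pics/scene0.png')[150:270,170:430];b=cv2.imread('pics/side0.png')[160:350,230:400]
A=cv2.resize(a,None,fx=3,fy=3,interpolation=cv2.INTER_CUBIC)[:,:800]
B=cv2.resize(b,None,fx=3,fy=3,interpolation=cv2.INTER_CUBIC)
cv2.imwrite('pics/c1.png',A); cv2.imwrite('pics/c2.png',B)
E
```

```text
bore (array([ 560.00373518, -170.04973121,   90.89442541]), [4.8, 4.8]) [ 538.91480416 -176.41858857   76.        ] [ 567.68262726 -183.39477847   76.        ]
top (array([547.6180109 , 275.77193595, 178.70583466]), [0.2, 0.2]) [547.83748726 274.86825903 178.        ]
ring [484.77757488 290.94490302 115.        ] [478.28397168 292.44984255 115.        ]
jar lid [ 497.83477924 -182.00545516   58.        ] [ 487.13232018 -172.57593252   58.        ]
```

View pics/c1.png

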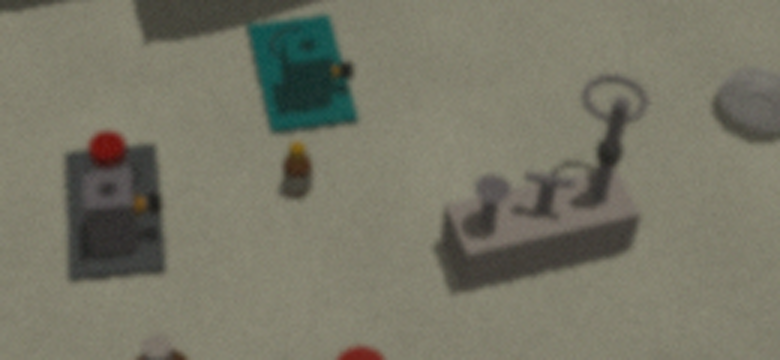

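View pics/c2.png

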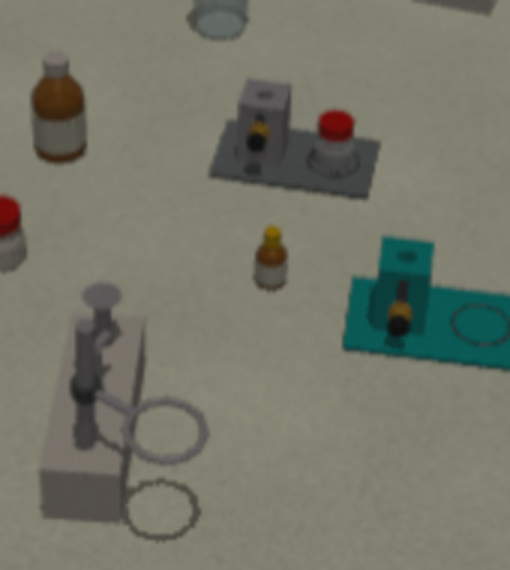

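The stand's bore is at scene (212.7,206) and side (191.7,318.3). The ring rod's top is at scene (184,377) and side (267.3,259.3), and its ring lies towards the robot (-x).

```bash
cat >> h.py <<'E'
def plan(pos,yaw,n=None,tilt=None):
    """shift (cm) and rotvec in present measured tool frame to reach world pos, tool down at yaw"""
    st=sense();Rt=rot(st['tcp_rot']);Rg=R.from_euler('xyz',[180,0,yaw],degrees=True).as_matrix()
    if tilt is not None: Rg=R.from_rotvec(tilt).as_matrix()@Rg
    s=Rt.T@(np.array(pos)-st['tool_pos'])/10; w=R.from_matrix(Rt.T@Rg).as_rotvec()
    k=max(np.linalg.norm(s)/5,np.degrees(np.linalg.norm(w))/8.59)
    print('t',round(st['time'],2),'now',np.round(st['tool_pos'],1),np.round(st['tcp_rot'],2),'turn',np.round(w,4),'shift cm',np.round(s,2),'rows',round(k,1))
E
python3 - <<'E'
from h import *
s,d=cam('scene'),cam('side')
print('bore',tri([ray(s,(212.7,206)),ray(d,(191.7,318.3))]), atz(s,(212.7,206),76),atz(d,(191.7,318.3),76))
print('top',tri([ray(s,(184,377)),ray(d,(267.3,259.3))]),atz(s,(184,377),178),atz(d,(267.3,259.3),178))
print('ring',atz(s,(183,375),115),atz(d,(303.3,285),115))
print('jar lid',atz(s,(197.7,205.7),58),atz(d,(200,342),58))
plan([550,-175,250],-10)
E
```

```text
bore (array([ 559.89797581, -175.18919704,   73.34943567]), [0.6, 0.6]) [ 562.68369589 -174.29904077   76.        ] [ 558.60289712 -172.39705224   76.        ]
top (array([547.36850885, 274.46554707, 177.04432602]), [2.5, 2.5]) [550.69902043 275.58789273 178.        ] [545.77107298 272.77618984 178.        ]
ring [488.56890617 290.38286146 115.        ] [479.94770831 293.99532516 115.        ]
jar lid [ 492.9447459  -183.29924858   58.        ] [ 489.83069693 -181.88449803   58.        ]
t 1.2 now [ 209.  -562.4  231.3] [-180.      0.    -69.61] turn [-0.     -0.     -1.0405] shift cm [-24.44 -45.46  -1.87] rows 10.3
```

Request:
apply_moves --targets "0 0 -0.105 -2.4 -4.6 -0.2 8.5;0 0 -0.21 -4.9 -9.1 -0.4 8.5;0 0 -0.315 -7.3 -13.7 -0.6 8.5;0 0 -0.42 -9.8 -18.2 -0.8 8.5;0 0 -0.52 -12.2 -22.7 -0.9 8.5"

```text
time: 1.7
tool_pos: [375.1, -373.4, 240.6]
tcp_rot: [180.0, -0.0, -39.6]
ft_force: [0.6, 0.5, 0.4]
finger_gap: 85.2
```

```bash
python3 -c "
from h import *
plan([560,-174,250],-5)"
```

```text
t 1.7 now [ 375.1 -373.4  240.6] [ 1.7999e+02 -5.0000e-02 -3.9600e+01] turn [ 4.000e-04 -8.000e-04 -6.039e-01] shift cm [  1.54 -27.15  -0.95] rows 5.4
```

Request:
apply_moves --targets "0 0 -0.12 0.3 -5 -0.2 8.5;0 0 -0.24 0.6 -10 -0.4 8.5;0 0 -0.36 0.9 -15 -0.6 8.5;0 0 -0.48 1.2 -20 -0.8 8.5;0 0 -0.6 1.5 -25 -0.9 8.5"

```text
time: 2.2
tool_pos: [546.6, -191.2, 249.6]
tcp_rot: [180.0, -0.1, -5.2]
ft_force: [0.1, -1.8, 0.3]
finger_gap: 85.2
```

```bash
python3 - <<'E'
from h import *
import time
st=sense();print(np.abs(st['qd']).max())
recognise('wrist','stand') if 0 else None
c,im=shot('wrist','w1');c,im=shot('wrist','w2'); np.set_printoptions(precision=1,suppress=True)
print(sense()['tool_pos'],c[2])
for q,z in(('bore_mouth',76),('well',8),('jar',8)):
    for r in place_of('wrist',q)[:3]: print(q,r['at'],r['confidence'],atz(c,r['at'],z))
plan([548,274.5,250],-15)
cv2.imwrite('pics/w2b.png',cv2.resize(cv2.imread('pics/w2.png'),(800,600),interpolation=cv2.INTER_CUBIC))
E
```

```text
48.182963206440995
[ 548.5 -187.9  249.2] [ 556.7 -113.6  393.7]
bore_mouth [174.5, 289.0] 0.77 [ 561.8 -178.5   76. ]
well [176.9, 233.6] 0.97 [ 499.  -190.1    8. ]
well [16.2, 21.6] 0.57 [307.  -10.9   8. ]
jar [176.1, 228.3] 0.96 [ 493.  -188.7    8. ]
t 2.45 now [ 545.2 -192.8  248.9] [180.    0.   -5.4] turn [0.  0.  0.2] shift cm [ -4.2 -46.5  -0.1] rows 9.3
```

View pics/w2b.png

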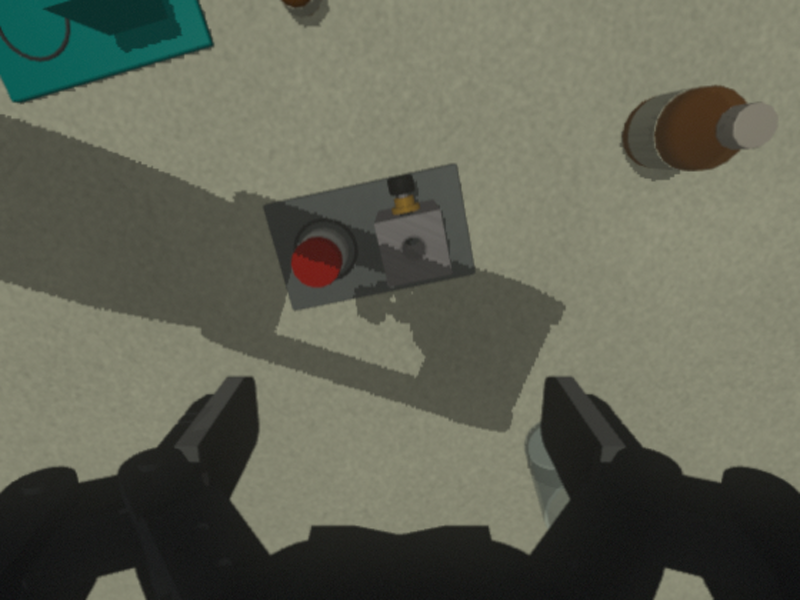

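The wrist picture shows the grey stand with bore at about (248,413)/1.43 and jar to its left. I now measure the plate's yaw from its corners and go to the rod.

```bash
python3 - <<'E'
from h import *
np.set_printoptions(precision=1,suppress=True)
st=sense();print(st['tool_pos'],np.abs(st['qd']).max())
c=cam('wrist');k=.7
P=[atz(c,(r*k,cc*k),8) for r,cc in((309,293),(271,474),(164,457),(206,264))];
for p in P:print(p)
f=lambda a,b:np.degrees(np.arctan2(*(P[b]-P[a])[1::-1]))
print(f(0,1),f(3,2),f(0,3)-90,f(1,2)-90, 'sizes',[np.linalg.norm(P[i]-P[i-1]) for i in range(4)])
print('bore',atz(c,(247*k,413*k),76))
plan([548,274.5,250],-15)
E
```

```text
[ 545.2 -192.8  248.9] 1.9243843733301365
[ 452.3 -242.1    8. ]
[ 604.4 -223.8    8. ]
[ 595.7 -138.2    8. ]
[ 443.2 -155.6    8. ]
6.865013150104921 6.52187607787803 6.009477189162837 5.803033838785126 sizes [np.float64(86.8988511328347), np.float64(153.20412353803687), np.float64(85.98462896823003), np.float64(153.5029948258281)]
bore [ 556.  -185.4   76. ]
t 2.45 now [ 545.2 -192.8  248.9] [180.    0.   -5.4] turn [0.  0.  0.2] shift cm [ -4.2 -46.5  -0.1] rows 9.3
```

Request:
apply_moves --targets "0 0 0.03 -0.4 -4.7 0 8.5;0 0 0.06 -0.8 -9.4 0 8.5;0 0 0.1 -1.3 -14.1 0 8.5;0 0 0.13 -1.7 -18.8 0 8.5;0 0 0.17 -2.1 -23.5 0 8.5"

```text
time: 2.95
tool_pos: [546.2, 42.8, 249.4]
tcp_rot: [180.0, -0.0, -15.5]
ft_force: [1.3, 0.6, -0.3]
finger_gap: 84.5
```

```bash
python3 -c "
from h import *
plan([548,274.5,250],-15)"
```

```text
t 2.95 now [546.2  42.8 249.4] [ 1.7999e+02 -4.0000e-02 -1.5480e+01] turn [ 0.0002 -0.0006 -0.0084] shift cm [ -6.01 -22.38  -0.07] rows 4.6
```

Request:
apply_moves --targets "0 0 0 -1.3 -4.8 0 8.5;0 0 0 -2.6 -9.6 0 8.5;0 0 0 -3.9 -14.4 0 8.5;0 0 0 -5.1 -19 0 8.5;0 0 0 -6 -22 0 8.5"

```text
time: 3.45
tool_pos: [546.4, 272.2, 249.2]
tcp_rot: [-180.0, -0.0, -15.3]
ft_force: [0.1, -0.6, -0.4]
finger_gap: 84.8
```

```bash
python3 - <<'E'
from h import *
np.set_printoptions(precision=1,suppress=True)
for i in range(4): recognise('side','rack')
st=sense();c,im=shot('wrist','w3');print(st['tool_pos'],sense()['tool_pos'],np.abs(st['qd']).max(),sense()['time'])
for q,z in(('rod_top',178),('ring_center',115),('rod_foot',8)):
    for r in place_of('wrist',q)[:3]: print(q,r['at'],r['confidence'],atz(c,r['at'],z))
cv2.imwrite('pics/w3b.png',cv2.resize(im[:,:,::-1],(800,600),interpolation=cv2.INTER_CUBIC))
E
```

```text
[546.6 269.9 248.9] [546.8 269.2 249. ] 1.527753723482639 3.7
ring_center [205.2, 309.2] 0.61 [569.1 251.8 115. ]
ring_center [389.5, 489.6] 0.26 [697.9  15.4 115. ]
```

View pics/w3b.png

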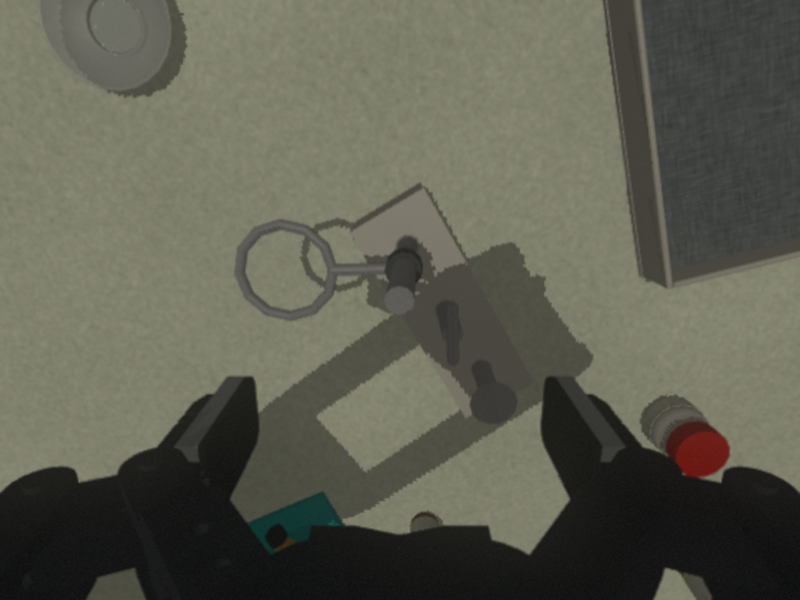

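The picture shows the rod top at (299,400), hub at (265,403), rod entering the rack at about (242,407), and ring centre at (269,287) (in the 800x600 enlargement).

```bash
python3 - <<'E'
from h import *
np.set_printoptions(precision=1,suppress=True)
c=cam('wrist');k=.7
for n,p,z in(('top',(299,400),178),('hub',(264,403.5),115),('entry',(242,407),57),('ring',(269.5,286.5),115),('ringl',(269.5,241),115),('ringr',(269.5,331),115)):print(n,atz(c,(p[0]*k,p[1]*k),z))
t=atz(c,(299*k,400*k),178);r=atz(c,(269.5*k,286.5*k),115);h=atz(c,(264*k,403.5*k),115)
print('yaw',np.degrees(np.arctan2(*(h-r)[1::-1])),np.linalg.norm((h-r)))
plan([*t[:2],131],np.degrees(np.arctan2(*(h-r)[1::-1])))
E
```

```text
top [549.6 273.2 178. ]
hub [552.1 274.3 115. ]
entry [555.5 275.4  57. ]
ring [484.8 289.3 115. ]
ringl [459.1 296.4 115. ]
ringr [510.1 282.4 115. ]
yaw -12.596064933685915 68.96032053515816
t 3.85 now [546.9 269.2 249.3] [180.   -0.  -15.3] turn [ 0. -0. -0.] shift cm [ 0.1 -0.5 11.8] rows 2.4
```

Request:
apply_moves --targets "0 0 -0.02 0.2 -0.3 3 8.5;0 0 -0.047 0.4 -0.6 6 8.5;0 0 -0.047 0.41 -0.64 9 8.5;0 0 -0.047 0.41 -0.64 11.7 8.5;0 0 -0.047 0.41 -0.64 11.7 8.5" --force 60

```text
time: 4.35
tool_pos: [549.3, 273.7, 127.2]
tcp_rot: [179.7, 0.4, -12.6]
ft_force: [-1.1, -0.4, -0.1]
finger_gap: 85.1
```

```bash
python3 -c "
from h import *
recognise('side','rack')
plan([552.5,274.3,131],-12.6);print(sense()['ft_force'])"
```

```text
t 4.4 now [550.7 274.4 130.1] [179.84   0.22 -12.58] turn [0.0028 0.0038 0.0003] shift cm [ 0.18 -0.03 -0.09] rows 0.0
[ 0.64418193 -0.43951917 -0.17747716]
```

Now close.

Request:
apply_moves --targets "0 0 0 0 0 -0.1 4;0 0 0 0 0 -0.1 3;0 0 0 0 0 -0.1 2;0 0 0 0 0 -0.1 1;0 0 0 0 0 -0.1 1" --force 60

```text
time: 4.9
tool_pos: [552.4, 276.3, 133.8]
tcp_rot: [-180.0, -0.1, -12.5]
ft_force: [3.5, -0.2, 1.4]
finger_gap: 12.5
```

Request:
apply_moves --targets "0 0 0 0 0 0 1;0 0 0 0 0 0 1;0 0 0 0 0 0 1;0 0 0 0 0 0 1;0 0 0 0 0 0 1"

```text
time: 5.4
tool_pos: [552.5, 276.2, 133.7]
tcp_rot: [-180.0, -0.1, -12.5]
ft_force: [2.2, -1.7, 4.5]
finger_gap: 12.7
```

```bash
python3 -c "
from h import *
s=sense()
for k in('time','tool_pos','tcp_rot','ft_force','wrist_torque','finger_gap'): print(k,np.round(s[k],2))"
```

```text
time 5.4
tool_pos [552.52 276.24 133.67]
tcp_rot [-1.7997e+02 -6.0000e-02 -1.2490e+01]
ft_force [ 2.16 -1.7   4.51]
wrist_torque [-0.05 -0.45 -0.04]
finger_gap 12.67
```

Request:
apply_moves --targets "0 0 0 0 0 -1 1;0 0 0 0 0 -3 1;0 0 0 0 0 -5.5 1;0 0 0 0 0 -8 1;0 0 0 0 0 -10 1"

```text
time: 5.9
tool_pos: [551.2, 276.0, 233.7]
tcp_rot: [180.0, 0.1, -12.5]
ft_force: [0.6, -0.1, -1.6]
finger_gap: 12.5
```

```bash
python3 - <<'E'
from h import *
s=sense()
for k in('time','ft_force','wrist_torque','finger_gap'): print(k,np.round(s[k],2))
plan([560,-181,233],6.4-0.1)
E
```

```text
time 5.9
ft_force [ 0.56 -0.08 -1.65]
wrist_torque [ 0.01 -0.06 -0.03]
finger_gap 12.48
t 5.9 now [551.2 276.  233.7] [ 1.7995e+02  1.0000e-01 -1.2480e+01] turn [ 0.0005  0.002  -0.3278] shift cm [10.74 44.43  0.09] rows 9.1
```

Request:
apply_moves --targets "0 0 0 0 0 -1.5 1;0 0 -0.02 0.2 1 -3 1;0 0 -0.05 0.8 3.4 -4 1;0 0 -0.08 1.6 6.6 -4 1;0 0 -0.11 2.4 10 -4 1"

```text
time: 6.4
tool_pos: [553.1, 172.7, 272.6]
tcp_rot: [180.0, 0.1, -6.0]
ft_force: [0.3, -0.2, -2.5]
finger_gap: 12.7
```

```bash
python3 -c "
from h import *
plan([560,-181,250],6.4)"
```

```text
t 6.4 now [553.1 172.7 272.6] [ 1.7998e+02  9.0000e-02 -6.0400e+00] turn [ 1.000e-04  1.700e-03 -2.171e-01] shift cm [ 4.41 35.1   2.27] rows 7.1
```

Request:
apply_moves --targets "0 0 -0.04 0.5 4 0.4 1;0 0 -0.08 1.1 8.2 0.8 1;0 0 -0.12 1.7 12.6 1.3 1;0 0 -0.16 2.3 17.2 1.8 1;0 0 -0.19 2.9 21.8 2.3 1"

```text
time: 6.9
tool_pos: [558.1, -47.9, 249.1]
tcp_rot: [-180.0, 0.1, 4.8]
ft_force: [1.1, 0.2, -1.4]
finger_gap: 12.1
```

```bash
python3 -c "
from h import *
plan([560,-181,250],6.4)"
```

```text
t 6.9 now [558.1 -47.9 249.1] [-1.7995e+02  1.2000e-01  4.8200e+00] turn [-0.0009  0.0021 -0.0276] shift cm [-0.93 13.27 -0.1 ] rows 2.7
```

Request:
apply_moves --targets "0 0 -0.01 -0.3 4.5 0 1;0 0 -0.02 -0.6 8.5 0 1;0 0 -0.03 -0.8 11.5 0 1;0 0 -0.03 -0.9 13 0 1;0 0 -0.03 -0.9 13.3 0 1"

```text
time: 7.4
tool_pos: [560.4, -181.0, 249.2]
tcp_rot: [-179.9, 0.1, 6.3]
ft_force: [0.5, -0.0, -2.3]
finger_gap: 12.3
```

```bash
python3 - <<'E'
from h import *
np.set_printoptions(precision=1,suppress=True)
for i in range(4): recognise('side','rack')
c,im=shot('wrist','w4');st=sense();print(st['tool_pos'],st['tcp_rot'],np.abs(st['qd']).max(),st['time'])
t=st['tool_pos']
print('foot expected px',proj(c,[t[0],t[1],t[2]-124]),proj(c,[560,-181,76]))
for q,z in(('rod_foot',t[2]-124),('bore_mouth',76),('ring_center',t[2]-17),('well',8)):
    for r in place_of('wrist',q)[:2]: print(q,r['at'],r['confidence'],atz(c,r['at'],z))
cv2.imwrite('pics/w4b.png',cv2.resize(im[:,:,::-1],(800,600),interpolation=cv2.INTER_CUBIC))
cs,im=shot('side','s4');cc,im2=shot('scene','sc4')
A=cv2.resize(im[120:270,250:400],(600,600),interpolation=cv2.INTER_CUBIC)
cv2.imwrite('pics/s4b.png',A[:,:,::-1])
E
```

```text
[ 561.2 -178.2  250. ] [-180.     0.     6.5] 0.2102292111570646 7.65
foot expected px [np.float64(194.92684786219016), np.float64(278.7546170908695)] [np.float64(184.0214092728213), np.float64(277.2614197469046)]
rod_foot [198.7, 278.0] 0.64 [ 561.  -181.5  126. ]
bore_mouth [179.4, 280.2] 0.78 [ 562.3 -176.2   76. ]
well [168.0, 221.6] 0.88 [ 495.9 -185.4    8. ]
```

View pics/w4b.png

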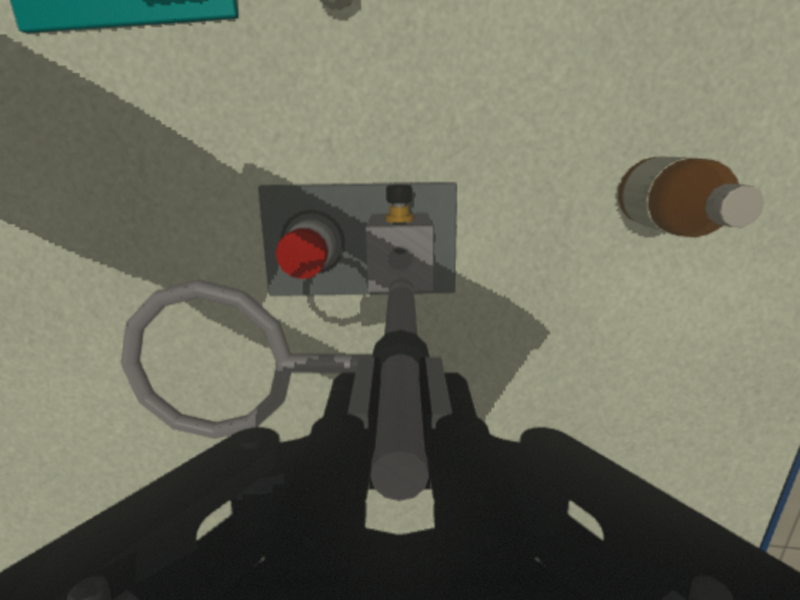

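The picture shows the held rod: top at (475,400), hub at (350,400), foot tip at about (285,400), ring centre at (360,207), and the bore at (258,400).

```bash
python3 - <<'E'
from h import *
np.set_printoptions(precision=1,suppress=True)
c=cam('wrist');k=.7;t=sense()['tool_pos']
for off in(123,125.7):
  for n,p,h in(('top',(475,400),170),('hubtop',(352,400),110),('foot',(285,401),0),('ring',(360,207),107)):
    print(off,n,atz(c,(p[0]*k,p[1]*k),t[2]-off+h))
r=atz(c,(360*k,207*k),t[2]-17);h=np.array([t[0],t[1],0]);print('ringyaw',np.degrees(np.arctan2(*(h-r)[1::-1])),np.hypot(*(h-r)[:2]))
P=[atz(c,(r*k,cc*k),8) for r,cc in((294,269),(290,455),(183,457),(186,260))]
f=lambda a,b:np.degrees(np.arctan2(*(P[b]-P[a])[1::-1]))
print('stand yaw',f(0,1),f(3,2),f(0,3)-90,f(1,2)-90,'bore by plate',np.mean(P,0)[:2]+32.5*np.array([.994,.112]))
print('bore',atz(c,(258*k,400*k),76), 'by jar',atz(c,(253*k,302*k),58))
E
```

```text
123 top [ 562.2 -180.9  297.2]
123 hubtop [ 561.8 -176.1  237.2]
123 foot [ 563.3 -182.8  127.2]
123 ring [ 493.7 -188.1  234.2]
125.7 top [ 562.4 -183.   294.5]
125.7 hubtop [ 561.9 -177.2  234.5]
125.7 foot [ 563.4 -183.5  124.5]
125.7 ring [ 492.7 -189.5  231.5]
ringyaw 7.811523689115176 68.51899037101283
stand yaw 7.711760398503861 7.316291594646216 6.521613288094841 7.325386832118639 bore by plate [ 563.2 -179.1]
bore [ 562.4 -178.6   76. ] by jar [ 493.9 -186.8   58. ]
```

View pics/s4b.png

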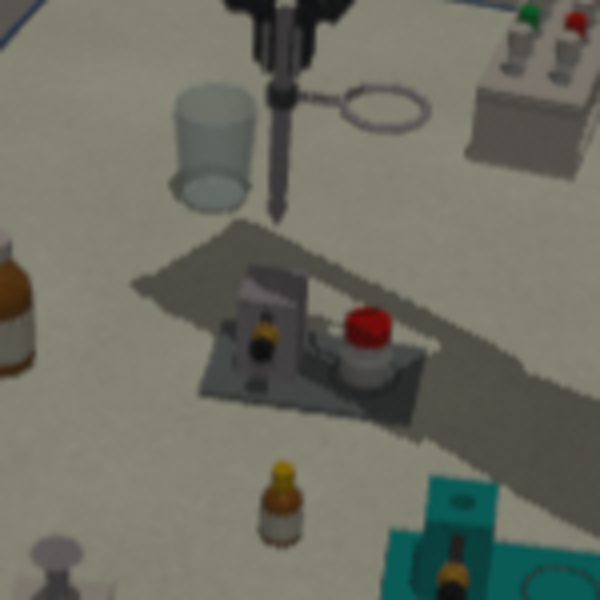

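Request:
apply_moves --targets "0 0 -0.01 0 -0.2 1 1;0 0 -0.01 0 -0.35 2 1;0 0 -0.01 0 -0.35 3 1;0 0 -0.01 0 -0.35 3.8 1;0 0 -0.01 0 -0.35 3.8 1"

```text
time: 8.45
tool_pos: [559.6, -176.0, 209.7]
tcp_rot: [-179.9, 0.2, 7.0]
ft_force: [-1.1, 0.5, -2.0]
finger_gap: 12.5
```

```bash
python3 - <<'E'
from h import *
np.set_printoptions(precision=1,suppress=True)
for i in range(3): recognise('side','rack')
c,im=shot('wrist','w5');st=sense();print(st['tool_pos'],st['tcp_rot'],st['time'],st['ft_force'])
cs,s=shot('side','s5');cc,sc=shot('scene','sc5')
w=cv2.resize(im[130:330,180:380],(600,600),interpolation=cv2.INTER_CUBIC)
a=cv2.resize(s[140:230,290:350],(200,300),interpolation=cv2.INTER_CUBIC)
b=cv2.resize(sc[165:255,175:235],(200,300),interpolation=cv2.INTER_CUBIC)
cv2.imwrite('pics/m5.png',np.hstack([w,np.vstack([a,b])])[:,:,::-1])
E
```

```text
[ 561.  -176.5  212.7] [180.  -0.   7.] 8.65 [-0.2 -1.1 -1. ]
```

View pics/m5.png

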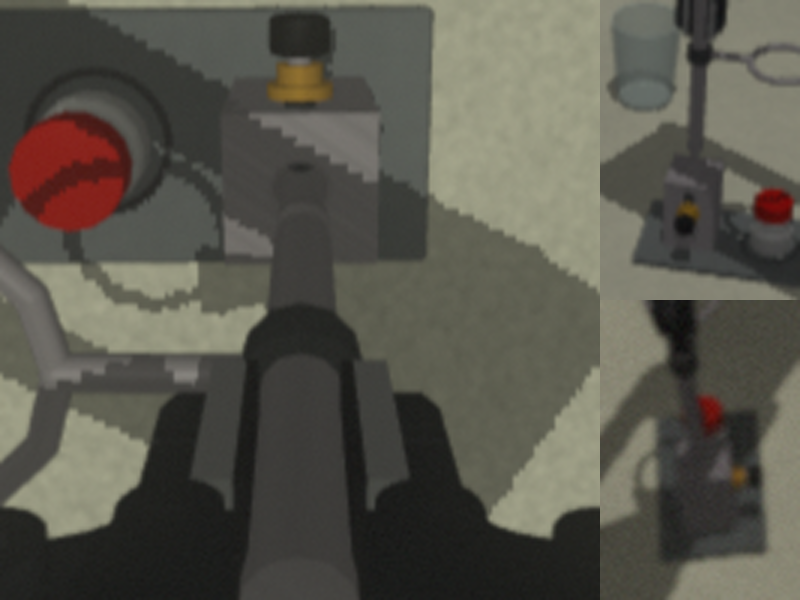

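The wrist crop shows the foot close above the bore, both near column 300 and rows 165–205. I zoom with contrast.

```bash
python3 - <<'E'
from h import *
np.set_printoptions(precision=1,suppress=True)
im=cv2.imread('pics/w5.png')[160:222,248:312]
im=cv2.resize(im,None,fx=9,fy=9,interpolation=cv2.INTER_CUBIC)
im=np.clip((im.astype(float)-20)*2.2,0,255).astype(np.uint8)
cv2.imwrite('pics/z5.png',im)
c=cam('wrist');t=sense()['tool_pos']
print('bore centre expected',proj(c,[562.6,-178.8,76]))
for o in(123,125.7):
  for h in (0,13): print('foot h',o,h,np.round(proj(c,[t[0],t[1],t[2]-o+h]),1))
# boss top corners -> centre
k=200/600
P=[atz(c,(130+r*k,180+q*k),76) for r,q in((110,222),(109,380),(258,380),(258,222))]
print(np.array(P),np.mean(P,0))
E
```

```text
bore centre expected [np.float64(193.53570614747684), np.float64(279.94620116270687)]
foot h 123 0 [195.1 278.5]
foot h 123 13 [199.4 278.4]
foot h 125.7 0 [194.2 278.5]
foot h 125.7 13 [198.5 278.4]
[[ 538.3 -158.4   76. ]
 [ 581.9 -152.9   76. ]
 [ 588.1 -196.1   76. ]
 [ 542.6 -201.6   76. ]] [ 562.7 -177.2   76. ]
```

View pics/z5.png

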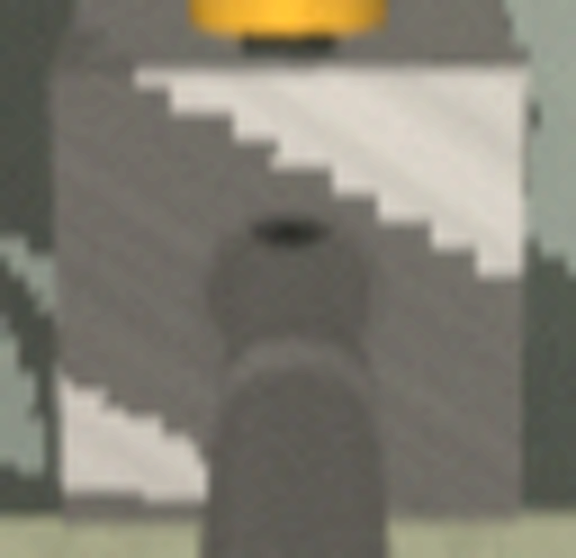

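The zoom shows the bore at (row 192.9, col 280), matching the expected position. The visible rod end, at row 198, is the near edge of the taper, so the foot hangs several mm towards -y, i.e. the rod leans in the pad plane. I check that in the scene camera.

```bash
python3 - <<'E'
from h import *
np.set_printoptions(precision=1,suppress=True)
c=cam('scene');
im=cv2.imread('pics/sc4.png')
t=np.array([561.2,-180.5,250.]);o=125
k=8;r0,c0=135,170
z=cv2.resize(im[r0:r0+75,c0:c0+70],None,fx=k,fy=k,interpolation=cv2.INTER_CUBIC)
z=np.clip(z.astype(float)*1.6,0,255).astype(np.uint8)
for h in(0,60,107,114):
    p=proj(c,[t[0],t[1],t[2]-o+h]);print(h,p,((p[0]-r0)*k,(p[1]-c0)*k))
    cv2.circle(z,(int((p[1]-c0)*k),int((p[0]-r0)*k)),3,(0,0,255),-1)
cv2.imwrite('pics/z6.png',z)
# wrist fit: near edge at h=13, in w5
cw=cam('wrist');t=sense()['tool_pos'];
for zz in(123,125.7):
  p=atz(cw,(198.3,281),t[2]-zz+13);print('near edge',p,'centre y',p[1]-7, 'bore', atz(cw,(192.9,280),76),'tcp',t)
  p=atz(cw,(130+585/3,180+299/3),t[2]-zz+170);print('top?',p)
E
```

```text
0 [np.float64(200.49813933073233), np.float64(201.7372250713043)] (np.float64(523.9851146458586), np.float64(253.89780057043436))
60 [np.float64(185.0624184369696), np.float64(199.08493268800183)] (np.float64(400.49934749575687), np.float64(232.67946150401463))
107 [np.float64(172.1190451329379), np.float64(196.87459041422642)] (np.float64(296.9523610635033), np.float64(214.99672331381134))
114 [np.float64(170.12289749608226), np.float64(196.53482417754913)] (np.float64(280.9831799686581), np.float64(212.278593420393))
near edge [ 562.9 -175.4  102.8] centre y -182.43037418482083 bore [ 562.6 -178.2   76. ] tcp [ 561.1 -176.6  212.8]
top? [ 561.6 -175.3  259.8]
near edge [ 563.  -176.2  100.1] centre y -183.1801294758679 bore [ 562.6 -178.2   76. ] tcp [ 561.1 -176.6  212.8]
top? [ 561.8 -177.2  257.1]
```

View pics/z6.png

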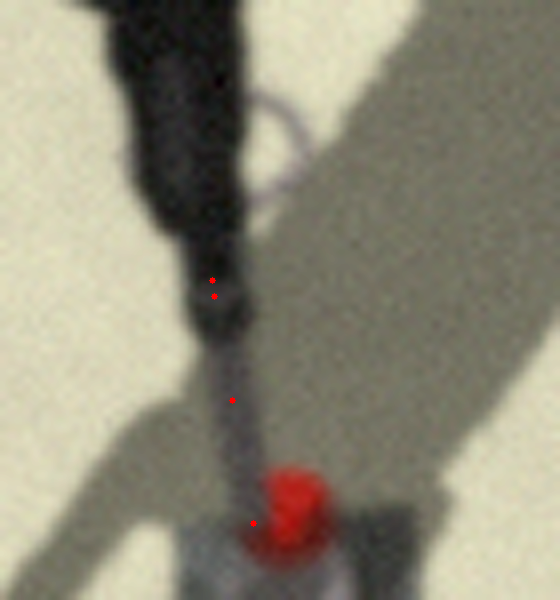

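Request:
apply_moves --targets "0.015 0 0 0 -0.06 0 1;0.027 0 0 0 -0.12 0.2 1;0.027 0 0 0 -0.12 0.7 1;0.027 0 0 0 -0.12 1.2 1;0.027 0 0 0 -0.12 1.7 1"

```text
time: 9.25
tool_pos: [560.3, -175.2, 194.3]
tcp_rot: [-178.4, 0.0, 7.0]
ft_force: [-1.0, 0.5, -1.9]
finger_gap: 12.4
```

```bash
cat > s.py <<'E'
from h import *
np.set_printoptions(precision=2,suppress=True)
for i in range(2):
    recognise('side','rack');s=sense();print(round(s['time'],2),s['tool_pos'],s['tcp_rot'],s['ft_force'],s['wrist_torque'],round(s['finger_gap'],1))
E
python3 s.py
```

```text
9.3 [ 559.88 -174.9   193.2 ] [-178.4     0.1     6.99] [-0.02 -0.64 -3.63] [-0.09 -0.1   0.01] 12.3
9.35 [ 559.87 -174.89  193.63] [-178.4     0.11    6.99] [-0.07  0.09 -1.58] [-0.01 -0.07  0.03] 12.3
```

Request:
apply_moves --targets "0 0 0 0 0.01 0.25 1;0 0 0 0 0.01 0.5 1;0 0 0 0 0.02 0.75 1;0 0 0 0 0.03 1 1;0 0 0 0 0.04 1.2 1"

```text
time: 9.85
tool_pos: [560.6, -175.6, 183.1]
tcp_rot: [-178.5, -0.0, 7.0]
ft_force: [-0.8, -2.8, -0.9]
finger_gap: 12.3
```

```bash
python3 s.py; python3 - <<'E'
from h import *
c,im=shot('wrist','w7')
w=cv2.resize(im[130:330,180:380],(600,600),interpolation=cv2.INTER_CUBIC)
cs,s=shot('side','s7');cc,sc=shot('scene','sc7')
a=cv2.resize(s[140:230,290:350],(200,300),interpolation=cv2.INTER_CUBIC)
b=cv2.resize(sc[165:255,175:235],(200,300),interpolation=cv2.INTER_CUBIC)
cv2.imwrite('pics/m7.png',np.hstack([w,np.vstack([a,b])])[:,:,::-1])
E
```

```text
9.9 [ 560.5  -175.48  182.68] [-178.47    0.01    6.98] [-0.05 -2.73 -0.03] [-0.61 -0.15  0.04] 12.4
9.95 [ 560.5  -175.42  182.75] [-178.46    0.01    6.98] [ 0.88 -1.88 -2.71] [-0.71 -0.16  0.02] 12.9
```

Request:
apply_moves --targets "0 0 0 0 0.05 0.1 1;0 0 0 0 0.06 0.2 1;0 0 0 0 0.06 0.3 1;0 0 0 0 0.06 0.4 1;0 0 0 0 0.06 0.5 1"

```text
time: 10.6
tool_pos: [560.6, -175.7, 178.1]
tcp_rot: [-178.5, -0.0, 7.0]
ft_force: [-0.2, -1.8, -0.4]
finger_gap: 12.7
```

```bash
python3 s.py
```

```text
10.65 [ 560.61 -175.66  177.9 ] [-178.45   -0.      6.99] [ 0.58 -2.35 -1.17] [-0.62 -0.1   0.05] 12.9
10.7 [ 560.6  -175.69  177.91] [-178.45    0.      6.99] [ 0.96 -2.25 -1.8 ] [-0.65 -0.05  0.01] 12.4
```

Request:
apply_moves --targets "0 0 0 0 0.03 0.1 1;0 0 0 0 0.06 0.2 1;0 0 0 0 0.08 0.3 1;0 0 0 0 0.08 0.4 1;0 0 0 0 0.08 0.5 1"

```text
time: 11.2
tool_pos: [560.7, -176.3, 172.9]
tcp_rot: [-178.4, 0.0, 7.0]
ft_force: [0.4, -1.3, -1.7]
finger_gap: 12.4
```

```bash
python3 s.py
```

```text
11.25 [ 560.64 -176.23  172.76] [-178.44    0.01    6.99] [ 0.23 -1.48 -1.58] [-0.31 -0.15  0.01] 12.4
11.3 [ 560.63 -176.23  172.79] [-178.44    0.01    6.99] [-0.19 -0.19 -1.19] [-0.36 -0.12  0.03] 12.2
```

Request:
apply_moves --targets "0 0 0 0 0.02 0.1 1;0 0 0 0 0.03 0.2 1;0 0 0 0 0.04 0.3 1;0 0 0 0 0.04 0.4 1;0 0 0 0 0.04 0.5 1"

```text
time: 11.8
tool_pos: [560.9, -176.9, 168.6]
tcp_rot: [-178.5, -0.0, 7.0]
ft_force: [-1.4, -1.4, 3.6]
finger_gap: 12.5
```

```bash
python3 s.py
```

```text
11.85 [ 560.88 -176.79  168.38] [-178.48   -0.03    6.99] [-0.51 -1.33  1.31] [-0.45 -0.02 -0.05] 12.5
11.9 [ 560.86 -176.76  168.3 ] [-178.47   -0.02    6.99] [ 0.04 -0.75  1.35] [-0.5  -0.06 -0.  ] 12.1
```

Request:
apply_moves --targets "0 0 0 0 0 0.1 1;0 0 0 0 0.01 0.2 1;0 0 0 0 0.01 0.3 1;0 0 0 0 0.01 0.4 1;0 0 0 0 0.01 0.5 1"

```text
time: 12.4
tool_pos: [560.9, -176.8, 163.5]
tcp_rot: [-178.5, -0.0, 7.0]
ft_force: [-2.7, -2.0, 6.7]
finger_gap: 12.5
```

```bash
python3 s.py
```

```text
12.45 [ 560.79 -176.66  163.12] [-178.46   -0.01    6.99] [-0.14 -0.89  3.25] [-0.5   0.05  0.  ] 12.6
12.5 [ 560.72 -176.64  162.98] [-178.46   -0.      6.99] [ 0.92 -0.79  2.22] [-0.58  0.08 -0.01] 12.5
```

Request:
apply_moves --targets "0 0 0 0 0 0.1 1;0 0 0 0 0.01 0.2 1;0 0 0 0 0.01 0.3 1;0 0 0 0 0.01 0.4 1;0 0 0 0 0.01 0.5 1"

```text
time: 13.0
tool_pos: [560.7, -176.5, 157.8]
tcp_rot: [-178.4, 0.0, 7.0]
ft_force: [0.3, -2.2, 3.4]
finger_gap: 12.5
```

```bash
python3 s.py
```

```text
13.05 [ 560.62 -176.47  157.59] [-178.44    0.01    6.99] [ 0.99 -1.34 -0.23] [-0.6  -0.04  0.03] 12.1
13.1 [ 560.55 -176.44  157.52] [-178.43    0.02    6.99] [ 0.34 -1.83  0.23] [-0.53 -0.16  0.01] 12.2
```

Request:
apply_moves --targets "0 0 0 0 0 0.06 1;0 0 0 0 0 0.12 1;0 0 0 0 0 0.18 1;0 0 0 0 0 0.24 1;0 0 0 0 0 0.3 1"

```text
time: 13.6
tool_pos: [560.7, -176.5, 155.0]
tcp_rot: [-178.5, -0.0, 7.0]
ft_force: [-1.1, -2.3, 3.1]
finger_gap: 12.2
```

```bash
python3 s.py
```

```text
13.65 [ 560.68 -176.45  154.91] [-178.45    0.      6.99] [ 0.22 -0.93  0.81] [-0.57  0.    0.01] 12.5
13.7 [ 560.63 -176.45  154.86] [-178.45    0.01    6.99] [-0.24 -1.5   0.59] [-0.59 -0.01 -0.01] 12.4
```

Request:
apply_moves --targets "0 0 0 0 0 0.06 1;0 0 0 0 0 0.12 1;0 0 0 0 0 0.18 1;0 0 0 0 0 0.24 1;0 0 0 0 0 0.3 1"

```text
time: 14.2
tool_pos: [560.5, -176.3, 151.5]
tcp_rot: [-178.4, 0.0, 7.0]
ft_force: [0.1, -3.2, -2.0]
finger_gap: 12.6
```

```bash
python3 s.py
```

```text
14.25 [ 560.42 -176.33  151.49] [-178.43    0.04    6.99] [ 0.54 -1.75 -4.28] [-0.61 -0.23  0.02] 12.4
14.3 [ 560.42 -176.3   151.52] [-178.43    0.04    6.99] [ 1.05 -1.47 -4.89] [-0.67 -0.22  0.05] 13.0
```

Snapped: the force has turned into a downward pull. Now gently on to the stop.

Request:
apply_moves --targets "0 0 0 0 0 0.03 1;0 0 0 0 0 0.06 1;0 0 0 0 0 0.09 1;0 0 0 0 0 0.12 1;0 0 0 0 0 0.15 1"

```text
time: 14.8
tool_pos: [560.8, -176.4, 150.9]
tcp_rot: [-178.5, -0.0, 7.0]
ft_force: [-1.9, -1.7, 1.4]
finger_gap: 12.2
```

```bash
python3 s.py
```

```text
14.85 [ 560.79 -176.44  150.85] [-178.47   -0.02    6.99] [-1.09 -1.26 -0.43] [-0.58  0.17 -0.03] 12.5
14.9 [ 560.8  -176.43  150.86] [-178.47   -0.02    6.99] [-0.66 -1.68 -0.11] [-0.64  0.22 -0.06] 12.7
```

Request:
apply_moves --targets "0 0 0 0 0 0.02 1;0 0 0 0 0 0.04 1;0 0 0 0 0 0.06 1;0 0 0 0 0 0.08 1;0 0 0 0 0 0.1 1"

```text
time: 15.4
tool_pos: [560.8, -176.4, 149.8]
tcp_rot: [-178.5, -0.0, 7.0]
ft_force: [-0.7, -1.5, 2.2]
finger_gap: 12.5
```

```bash
python3 s.py
```

```text
15.45 [ 560.85 -176.36  149.75] [-178.46   -0.02    6.99] [-0.68 -1.96  1.96] [-0.64  0.14 -0.  ] 12.2
15.5 [ 560.85 -176.43  149.79] [-178.47   -0.02    6.99] [-0.02 -2.4   1.74] [-0.57  0.16 -0.02] 12.5
```

Request:
apply_moves --targets "0 0 0 0 0 0.02 1;0 0 0 0 0 0.04 1;0 0 0 0 0 0.06 1;0 0 0 0 0 0.08 1;0 0 0 0 0 0.1 1"

```text
time: 16.0
tool_pos: [561.0, -176.4, 149.2]
tcp_rot: [-178.5, -0.0, 7.0]
ft_force: [-1.4, -1.9, 6.5]
finger_gap: 12.4
```

```bash
python3 s.py
```

```text
16.05 [ 561.   -176.42  149.21] [-178.48   -0.05    6.99] [-2.56 -0.82  5.55] [-0.43  0.31  0.  ] 12.2
16.1 [ 561.02 -176.42  149.19] [-178.48   -0.05    6.99] [-0.9  -0.93  5.82] [-0.51  0.3  -0.02] 12.5
```

Request:
apply_moves --targets "0 0 0 0 0 0.02 1;0 0 0 0 0 0.03 1;0 0 0 0 0 0.04 1;0 0 0 0 0 0.06 1;0 0 0 0 0 0.07 1"

```text
time: 16.6
tool_pos: [561.2, -176.5, 149.1]
tcp_rot: [-178.5, -0.1, 7.0]
ft_force: [-2.5, -0.9, 9.9]
finger_gap: 12.4
```

```bash
python3 s.py
```

```text
16.65 [ 561.15 -176.48  149.07] [-178.5    -0.07    6.99] [-2.29 -0.46  8.65] [-0.39  0.56  0.01] 12.3
16.7 [ 561.16 -176.48  149.05] [-178.49   -0.07    6.99] [-3.49 -0.39  8.82] [-0.39  0.56  0.  ] 12.6
```

Request:
apply_moves --targets "0 0 0 0 0 0.02 1;0 0 0 0 0 0.03 1;0 0 0 0 0 0.04 1;0 0 0 0 0 0.04 1;0 0 0 0 0 0.04 1"

```text
time: 17.2
tool_pos: [561.3, -176.5, 149.0]
tcp_rot: [-178.5, -0.1, 7.0]
ft_force: [-2.6, -0.9, 11.8]
finger_gap: 12.4
```

```bash
python3 s.py
```

```text
17.25 [ 561.24 -176.53  148.98] [-178.5    -0.08    6.99] [-3.07 -0.49 10.8 ] [-0.34  0.74  0.02] 12.4
17.3 [ 561.24 -176.55  148.97] [-178.5    -0.09    6.99] [-3.34 -1.64 11.15] [-0.28  0.67 -0.04] 12.5
```

Request:
apply_moves --targets "0 0 0 0 0 -0.05 1;0 0 0 0 0 -0.1 1;0 0 0 0 0 -0.15 1;0 0 0 0 0 -0.15 3;0 0 0 0 0 -0.15 5"

```text
time: 17.8
tool_pos: [560.3, -175.7, 148.1]
tcp_rot: [-178.4, 0.1, 7.0]
ft_force: [1.0, 0.0, -0.1]
finger_gap: 40.5
```

Request:
apply_moves --targets "0 0 0 0 0 0 5;0 0 0 0 0 0 5;0 0 0 0 0 0 5;0 0 0 0 0 0 5;0 0 0 0 0 -0.3 5"

```text
time: 18.3
tool_pos: [560.4, -176.2, 151.5]
tcp_rot: [-178.4, 0.0, 7.0]
ft_force: [-0.0, 0.6, -0.6]
finger_gap: 50.1
```

```bash
python3 s.py
```

```text
18.35 [ 560.81 -176.44  152.49] [-178.46   -0.01    6.99] [ 0.15 -0.6   0.7 ] [-0.   -0.04 -0.02] 49.5
18.4 [ 561.   -176.52  152.58] [-178.47   -0.04    6.99] [ 0.57 -0.43  0.59] [ 0.02 -0.03 -0.05] 50.0
```

Released. Rise along the tool axis and look.

Request:
apply_moves --targets "0 0 0 0 0 -1 5;0 0 0 0 0.05 -3 5;0 0 0 0 0.1 -5.5 5;0 0 0 0 0.2 -8 5;0 0 0 0 0.3 -10 5"

```text
time: 18.9
tool_pos: [561.8, -182.3, 254.6]
tcp_rot: [-178.5, -0.1, 7.0]
ft_force: [0.3, -0.8, 1.1]
finger_gap: 49.8
```

```bash
python3 s.py; python3 - <<'E'
from h import *
np.set_printoptions(precision=1,suppress=True)
recognise('side','rack');recognise('side','rack')
c,im=shot('wrist','w9');st=sense();print(st['tool_pos'])
for q in('rod_top','ring_center','well','jar'): print(q,[(r['at'],r['confidence'],atz(c,r['at'],{'rod_top':195,'ring_center':132,'well':8,'jar':8}[q])) for r in place_of('wrist',q)[:2]])
cs,s=shot('side','s9');cc,sc=shot('scene','sc9')
w=cv2.resize(im,(560,420))
a=cv2.resize(s[130:240,280:370],(240,293),interpolation=cv2.INTER_CUBIC)
b=cv2.resize(sc[160:275,170:260],(240,307),interpolation=cv2.INTER_CUBIC)
o=np.zeros((600,800,3),np.uint8);o[:420,:560]=w;o[:293,560:]=a;o[293:600,560:]=b
o[420:600,:560]=cv2.resize(sc[150:270,140:513],(560,180))
cv2.imwrite('pics/m9.png',o[:,:,::-1])
for z in (28,30,32,36): print(z,'top px',proj(c,[562.6,-178.3,z+170-8]))
E
```

```text
18.95 [ 563.09 -183.05  258.47] [-178.67   -0.35    6.99] [-0.56 -0.57  2.74] [-0.02  0.01 -0.02] 49.8
19.0 [ 563.18 -182.99  256.77] [-178.66   -0.35    6.98] [-0.12  0.72  0.43] [-0.04  0.02  0.02] 49.9
[ 561.1 -181.9  251.2]
rod_top [([218.2, 273.1], 0.87, array([ 557.9, -178.3,  195. ]))]
ring_center []
well [([169.6, 221.1], 0.87, array([ 495.2, -186. ,    8. ]))]
jar [([170.1, 218.4], 0.7, array([ 492.2, -186.9,    8. ])), ([134.5, 452.7], 0.68, array([ 750.3, -115.1,    8. ]))]
28 top px [np.float64(216.69492146408686), np.float64(280.4666889526062)]
30 top px [np.float64(217.62806120888453), np.float64(280.4804809417189)]
32 top px [np.float64(218.57802895836008), np.float64(280.49452184596754)]
36 top px [np.float64(220.53030557580664), np.float64(280.52337789133844)]
```

View pics/m9.png

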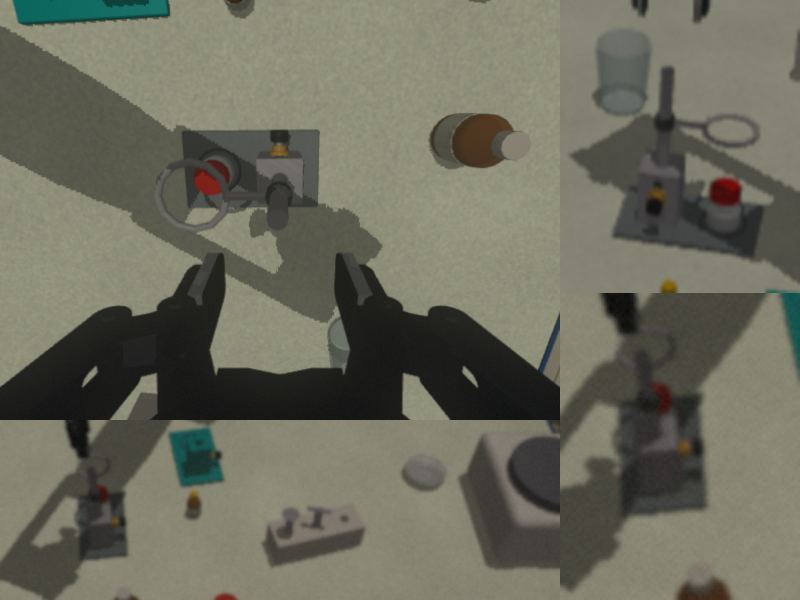

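The pictures show the rod upright in the grey stand with its ring above the jar, and the bystanders in place. Ring centre is at (194,192) and rod top at (217,277) in the wrist picture. I check the ring's yaw numerically.

```bash
python3 - <<'E'
from h import *
np.set_printoptions(precision=1,suppress=True)
c=cam('wrist')
t=atz(c,(216,277),194);r=atz(c,(194,192),131);h=atz(c,(196,277.5),131)
print(t,r,h,'yaw via top',np.degrees(np.arctan2(*(t-r)[1::-1])),np.hypot(*(t-r)[:2]),'well',atz(c,(172,218.5),12),'bore',562.6,-178.3)
print(sense()['ft_force'],sense()['time'])
hand_in()
E
```

```text
[ 559.3 -176.1  194. ] [ 491.3 -185.2  131. ] [ 559.5 -178.5  131. ] yaw via top 7.6815394463465445 68.67234625640023 well [ 492.  -187.6   12. ] bore 562.6 -178.3
[-0.1 -0.4 -0.1] 19.45
the job is handed in; nothing more can be done
```

The ring rod is in the grey stand's bore, latched and on the stop, and I handed the job in at 19.45 s of the 48 s allowed.

- **Grasp and lean:** I gripped the rod at 60 N and drew it out of the rack. It leaned about 1.5° in the grip, so I tilted the tool to bring it upright before lowering it.
- **Insertion forces:** The plunger gave about 5–8 N on the foot's taper and about 5 N of rubbing. It then snapped with a downward pull of about 3 N.
- **Seating:** The hard stop came about 2 mm after the snap. I pressed it there with about 13 N, eased off, opened the fingers and rose clear. The wrist force then read about zero.
- **Last checks:** The rod stands upright, with its top at about the height expected for a seated rod. The ring's yaw is 7.7° against the stand's roughly 7°, and its centre is within about 3 mm of the well. The jar, vial, dish rod, bar rod, reagent bottle, beaker and dish looked undisturbed; the sample pot was barely in the last crops, so I did not check it.
- **Disagreements:**
  - Before I corrected it, the wrist camera put the lean at about 2.3° and the scene camera at about 0.8°; I used a value between them.
  - At the end, the wrist camera put the rod about 3 mm in x from the earlier bore estimate, which I take as pose-reading and calibration scatter.
- **Not tested:** I judged the latch from the forces and the travel, and did not pull on the rod to confirm it.

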